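# Tip a standing biscuit carton into the packing outline

### The arm

A 6-joint arm with a two-finger parallel gripper is mounted at the origin on a cart in front of the work surface, level with it; the furniture and walls round the work are solid. World frame = base frame: x ahead of the robot, y to its left, z up, the work surface at z = 0. Lengths are in m, angles in rad, forces in N, time in s.
With the tool pointing down it reaches from about 0.375 to 0.925 m from the base axis. Payload 5.7 kg.
Tool frame: the origin (TCP) lies at the very end of the fingers, on their centre line; the grasp point (between the pads) lies 19 mm behind it (manip.pinch_z is the distance from the TCP to the grasp point, in m); z points along the fingers, y is the line along which they close (so a half turn about z gives the same grasp; the last joint's range is limited). The gripper opens to 85 mm and grips with 20 to 120 N. Pads are 22 mm wide; open, the fingers measure 114 mm over their backs; the gripper's body (76 mm by 85 mm) begins 54 mm behind the grasp point. The pads swing forward as they close: fully open they stand 13 mm farther back than shut.
Start: joints at [1.155, 0.359, 1.51, -0, 1.272, -0.115], TCP at [0.178, 0.573, 0.231] pointing down, gripper open.
Joint ranges: [-2.97, 2.97], [-1.01, 2.36], [0.21, 2.38], [-0.96, 4.11], [0.2, 2.71], [-2.98, 2.98]. Speed limits (rad/s): [2.39, 2.39, 3.14, 3.14, 3.14, 3.14].

### API

Orientations are given as a 3x3 rotation matrix whose columns are the frame's x, y, z axes.
In Python, from plant import manip gives the robot as it stands.
- The arm moves only by the tool creep_tool, called after "Request:" as name([rows], argument=value, ...), one row to a line, values as JSON. Schema: {"type":"object","properties":{"ticks":{"type":"array","items":{"type":"object","properties":{"aperture":{"type":"number"},"trans":{"type":"array","items":{"type":"number"},"minItems":3,"maxItems":3},"yaw":{"type":"number"}},"additionalProperties":false,"required":["aperture"]},"minItems":1,"maxItems":8},"squeeze":{"type":"number"},"only":{"type":"string"},"quiet":{"type":"boolean"},"lines":{"type":"string"}},"required":["ticks"],"additionalProperties":false}. ticks is a list of rows, 1 to 8 of them, each an object with the fields aperture (the finger opening in m), trans (a list: dx, dy, dz in m), yaw (a turn about the tool's z in rad); a field left out counts as zero (the opening has to be given); each row shifts and turns the commanded pose from where the row before left it, along the tool's axes as they then stand; what a row does not reach is not made up. A row lasts 1/8 s, in which the tool goes at most 0.0625 m and 0.188 rad, less where a joint would pass 70% of its speed; a pose out of reach is approached as far as the arm can. The fingers move at their own pace and stop on an object; squeeze is the grip in N (left out, the last holds). Time passes only in rows, so rows that do not move let the fingers close. The tool returns the time, the measured TCP pose, the force, the opening and the grip force at its end. only (a regular expression) keeps the lines of the reply that match it, lines (a string "A,B") keeps lines A to B, and quiet returns only ok. Input that does not fit is refused with a message, and nothing moves.
- manip.get_obs(): the state, without advancing time (a new reading comes with each control period).
- manip.capture(name): name is "scene" or "top" or "wrist"; returns the picture (400x640x3 uint8, red, green, blue); there is no depth.
- manip.camera_params(name): a dict with "fx", "fy", "cx", "cy" (pixels), "rvec" (rotation vector, rad) and "tvec" (3), from world to camera coordinates, as OpenCV has them. Camera axes: x right, y down, z forward; pixel columns grow to the right and rows downward; lengths in m; the calibration is good to about 2 mm. A picture is of the moment at which its call begins: read the wrist's pose just before it. camera_params takes no time and is no camera call; for the wrist camera it gives the pose at the moment of the call.
- manip.hand_in(): hands the job in; it is judged then, once.
The state is a dict: "clock": time; "qpos": joint angles; "qvel": joint speeds; "joint_torque": joint torques, N m; "ee_pos": TCP position; "tcp_rot": TCP orientation; "ft_force": force on the tool from outside, world axes, zero at the start; "torque": the same for the moment, N m; "width": finger opening in m; "gripper_force": force on a finger pad.
Only numpy, scipy, OpenCV 4.12 (cv2) and the standard library are available. Lean on these libraries where they do the work, as an engineer would, in place of code of your own. Each camera call takes 0.05 s, during which the arm holds its last target. There are 200 camera calls.

### The job

The standing biscuit carton is to lie flat inside the white outline on the packing sheet, but a cake slice is in the way. First push the slice to the right until it is fully out of the outline, then push the carton high on its near broad face so that it tips over away from the robot and comes to rest flat on its broad side, inside the outline. Only push with the fingers: do not lift or carry anything, keep the slice upright, and leave the bundt cake and the cookies where they are.

Things in the scene. Friction and masses are not known exactly. Their poses are not given: they have to be found in the camera images.
- outline: Thin grey packing sheet flush on the counter (under 1 mm, no edge to catch on), 215 x 145 mm, with a white outline whose inside is 185 mm along the sheet's x and 115 mm along its y; the line is 6 mm wide. Origin: centre of the outline, at counter height. +x points away from the robot (the way the carton is to fall), +y left, -y right, z up.
- carton: Rigid closed brown carton with a green band, about 220 g, standing on end across the near end of the outline, broad faces toward and away from the robot: 36 mm thick (x), 80 wide (y), 120 tall (z). Origin: centre of its foot, about 75 mm short of the outline's centre; its +x is nearly the sheet's +x. Tipped over its far lower edge it lands inside the outline.
- carton_foot (a point): centre of the carton's 36 x 80 mm foot face (on the counter while it stands)
- carton_mid (a point): centre of the carton's volume, 60 mm above the foot while it stands
- carton_top (a point): centre of the carton's 36 x 80 mm top face, 120 mm from the foot
- slice: Cake slice in a stiff clear band, red top with cream: a rigid block of about 95 g, 70 mm (x) by 106 mm (y), flat sides 34 mm high, 49 mm with the cream. It stands upright in the outline beyond the carton, its long side roughly along the sheet's x. Origin: centre of its underside; z up.
- slice_corner0 (a point): lower corner of the slice at (-35, -53) mm in the slice's x and y, at its underside
- slice_corner1 (a point): lower corner of the slice at (-35, 53) mm in the slice's x and y, at its underside
- slice_corner2 (a point): lower corner of the slice at (35, -53) mm in the slice's x and y, at its underside
- slice_corner3 (a point): lower corner of the slice at (35, 53) mm in the slice's x and y, at its underside
- bundt: Bystander: loose chocolate bundt cake with pink icing on a gold card, 104 mm across, 84 mm tall, standing beyond the far end of the sheet. Origin: centre of its underside. (Fixed cakes and a card holder up to 210 mm high stand far to the left of the work; travel above them.)
- cookie_1: Bystander: loose chocolate chip cookie, 68 mm across, 15 mm thick, on the low tray (rim about 10 mm high) to the left of the sheet, the nearer of the two loose ones. Origin: centre of its underside.
- cookie_3: Bystander: loose chocolate chip cookie, 68 mm across, 15 mm thick, on the same tray, farther from the robot. Origin: centre of its underside.

How it is judged:
By the outcome, as a careful person would: the job done as asked, in the order asked, and still so for the second after the job is handed in, with the robot touching nothing.
It also fails if it takes over 64 s, if anything falls off the work surface, if the arm or the gripper's body presses on something with over 40 N, if the wrist force passes 120 N, or if a joint passes its speed limit or range.

## Working session

There is one attempt and no reset: what is moved stays moved. The work goes in short steps, Python scripts to look and compute and a tool call to move; the robot and the scene stay as the last step left them, time stands still between calls to the robot, and variables do not carry over. Pictures are saved under pics/ and viewed, at most 10 in all, crops included, and the job is handed in when it is done.

```bash
ls; mkdir -p pics; python3 - <<'E'
from plant import manip
import cv2
o=manip.get_obs();print(o['clock'],o['ee_pos'],o['tcp_rot'],o['width'])
for n in("scene","top"):
    cv2.imwrite(f"pics/{n}0.png",manip.capture(n)[:,:,::-1]); print(manip.camera_params(n))
E
```

```text
pics
plant.py
0.0 [0.17750095 0.57243874 0.23046932] [[-9.55093106e-01  2.96304860e-01 -7.66782367e-04]
 [ 2.96305752e-01  9.55091711e-01 -1.65043994e-03]
 [ 2.43314108e-04 -1.80352583e-03 -9.99998344e-01]] 0.08533143945456016
{'fx': 413.19466479857215, 'fy': 413.19466479857215, 'cx': 325.0167537679935, 'cy': 199.20993570166823, 'rvec': array([ 1.84042704, -1.15980926,  0.67298542]), 'tvec': array([-0.50867454,  0.27026466,  0.559584  ])}
{'fx': 409.44252912639365, 'fy': 409.44252912639365, 'cx': 320.78002904884465, 'cy': 195.5318129266916, 'rvec': array([ 2.12617066, -2.07706965,  0.22433599]), 'tvec': array([-0.27218518,  0.58707216,  0.81200343])}
```

View pics/top0.png

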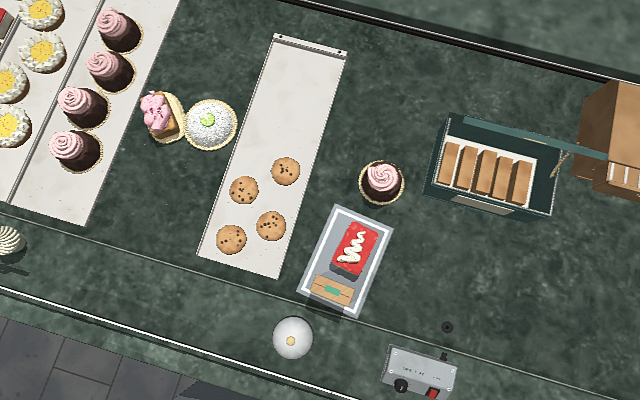

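View pics/scene0.png

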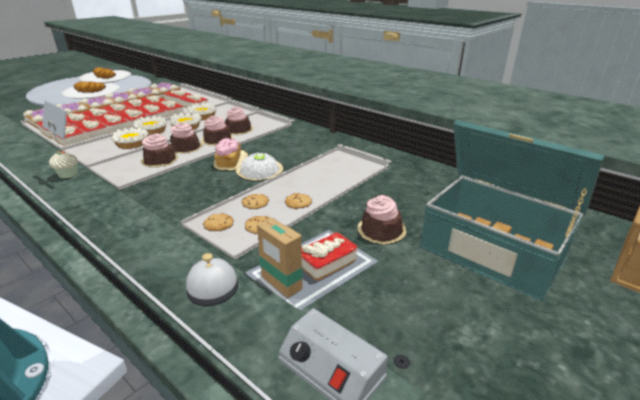

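The top view shows the sheet with corners near (337,206), (393,228), (352,317) and (298,293). The slice is at (354,250), the carton top at (332,290), the bundt at (381,182) and the bell at (292,338). Next I'll measure with masks.

```bash
cat >h.py <<'E'
import numpy as np,cv2
from plant import manip
def ray(n,uv,z):
    p=manip.camera_params(n);R=cv2.Rodrigues(p['rvec'])[0];C=-R.T@p['tvec']
    uv=np.atleast_2d(uv).astype(float)
    d=np.c_[(uv[:,0]-p['cx'])/p['fx'],(uv[:,1]-p['cy'])/p['fy'],np.ones(len(uv))]@R
    return (C+d*((z-C[2])/d[:,2])[:,None])
def proj(n,P):
    p=manip.camera_params(n);K=np.array([[p['fx'],0,p['cx']],[0,p['fy'],p['cy']],[0,0,1]])
    return cv2.projectPoints(np.float64(P),p['rvec'],p['tvec'],K,None)[0][:,0]
def blob(m,minA=30):
    cs=cv2.findContours(m.astype(np.uint8),cv2.RETR_EXTERNAL,cv2.CHAIN_APPROX_NONE)[0]
    return max(cs,key=cv2.contourArea)
def rect(P): # min-area rect of world points
    c,s,a=cv2.minAreaRect((P[:,:2]*1000).astype(np.float32)); return np.round(c,1),np.round(s,1),round(a,1)
E
python3 - <<'E'
from h import *
im=cv2.imread('pics/top0.png');hsv=cv2.cvtColor(im,cv2.COLOR_BGR2HSV)
H,S,V=cv2.split(hsv)
roi=np.zeros(H.shape,bool);roi[200:322,290:400]=1
red=roi&((H<8)|(H>172))&(S>130)&(V>100)
c=blob(cv2.morphologyEx(red.astype(np.uint8),cv2.MORPH_CLOSE,np.ones((9,9))))[:,0]
for z in(.034,.036):print('slice',z,rect(ray('top',c,z)))
sh=roi&(S<40)&(V>110)
sh=cv2.morphologyEx(sh.astype(np.uint8),cv2.MORPH_CLOSE,np.ones((5,5)))
c=blob(sh)[:,0];print('sheet',rect(ray('top',c,0)))
br=roi&(H>8)&(H<25)&(S>70)&(V>110); br|=roi&(H>60)&(H<90)&(S>70)&(V>100)
br[:270]=0
c=blob(cv2.morphologyEx(br.astype(np.uint8),cv2.MORPH_CLOSE,np.ones((5,5))))[:,0];print('carton',rect(ray('top',c,.12)),c.min(0),c.max(0))
cv2.imwrite('pics/crop0.png',cv2.resize(im[195:325,285:405],None,fx=5,fy=4.6,interpolation=cv2.INTER_CUBIC))
E
```

```text
slice 0.034 (array([ 487.9, -334.3]), array([ 66.7, 101.8]), 63.5)
slice 0.036 (array([ 487.7, -334.1]), array([ 66.6, 101.6]), 63.5)
sheet (array([ 460.5, -315.1]), array([151.5, 226. ]), 68.6)
carton (array([ 397.5, -284.4]), array([78.9, 35.1]), 69.3) [310 274] [354 306]
```
View pics/crop0.png

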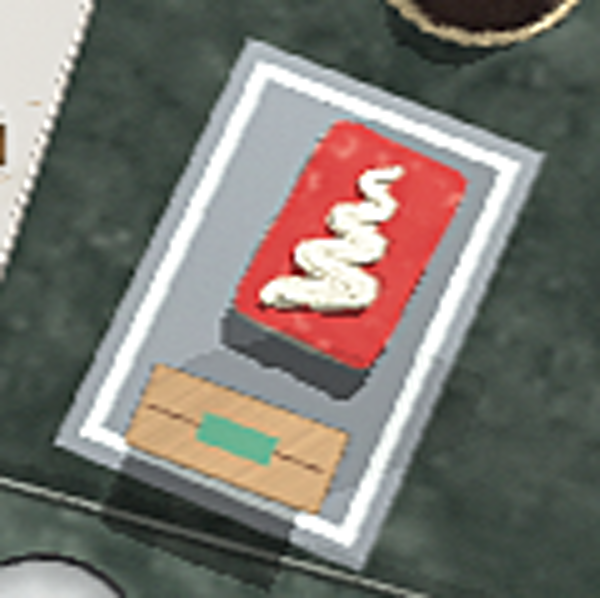

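```bash
python3 - <<'E'
from h import *
q=np.array([[260,62],[527,160],[350,543],[82,432]])/[5,4.6]+[285,195]-.4
P=ray('top',q,0)[:,:2]; print(P.round(4))
s=[np.linalg.norm(P[i]-P[(i+1)%4]) for i in range(4)];print(np.round(s,4))
c=P.mean(0);d=(P[0]+P[1]-P[2]-P[3]);a=np.arctan2(d[1],d[0]);print('outline',c,np.degrees(a))
R=np.array([[np.cos(a),-np.sin(a)],[np.sin(a),np.cos(a)]])
# slice and carton corners (upper-face) in sheet frame
sl=np.array([[335,120],[470,180],[372,372],[232,312]])/[5,4.6]+[285,195]-.4
S=ray('top',sl,.034)[:,:2];print('slice in sheet',((S-c)@R*1000).round(1),(S.mean(0)-c)@R)
ca=np.array([[156,364],[349,432],[320,514],[124,442]])/[5,4.6]+[285,195]-.4
C=ray('top',ca,.12)[:,:2];print('carton in sheet',((C-c)@R*1000).round(1),(C.mean(0)-c)@R)
# bundt, bell, device approx
for n,u,z in(('bundt',(381,182),.05),('bell',(292,338),.03),('devTL',(388,345),.05),('devTR',(456,366),.05),('tray',(276,279),.01)):
    w=ray('top',u,z)[0,:2];print(n,w.round(3),((w-c)@R).round(3))
print(np.array([.1,0])@R.T+c)
E
```

```text
[[ 0.5791 -0.2946]
 [ 0.5329 -0.4158]
 [ 0.35   -0.337 ]
 [ 0.398  -0.2194]]
[0.1297 0.1992 0.127  0.196 ]
outline [ 0.46500654 -0.31670644] -22.92409538056493
slice in sheet [[ 77.8  22. ]
 [ 75.6 -42.7]
 [-23.6 -38.9]
 [-23.   26.4]] [ 0.02669549 -0.00829844]
carton in sheet [[-59.9  43.7]
 [-54.8 -34.7]
 [-89.5 -37.6]
 [-93.7  41.7]] [-0.07448751  0.00329147]
bundt [ 0.63  -0.389] [ 0.18  -0.003]
bell [ 0.298 -0.206] [-0.197  0.037]
devTL [ 0.292 -0.401] [-0.127 -0.145]
devTR [ 0.256 -0.535] [-0.108 -0.283]
tray [ 0.417 -0.165] [-0.103  0.121]
[ 0.55710871 -0.35565757]
```

First 16 rows in two calls, then measure.

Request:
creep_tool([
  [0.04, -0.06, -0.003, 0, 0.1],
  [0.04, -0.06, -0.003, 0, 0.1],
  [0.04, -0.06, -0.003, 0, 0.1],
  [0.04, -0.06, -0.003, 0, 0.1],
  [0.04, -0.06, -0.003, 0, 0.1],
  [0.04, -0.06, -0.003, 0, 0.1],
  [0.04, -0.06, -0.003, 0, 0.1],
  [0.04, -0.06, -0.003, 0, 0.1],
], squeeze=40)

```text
refused: ticks[0]: [0.04, -0.06, -0.003, 0, 0.1] is not of type 'object' (schema: type "object"). Nothing was moved.
```

The error is about the shape of the input: a list of objects, one for each row. Fixing that and sending the same move.

Request:
creep_tool([
  {"aperture": 0.04, "trans": [-0.06, -0.003, 0], "yaw": 0.1},
  {"aperture": 0.04, "trans": [-0.06, -0.003, 0], "yaw": 0.1},
  {"aperture": 0.04, "trans": [-0.06, -0.003, 0], "yaw": 0.1},
  {"aperture": 0.04, "trans": [-0.06, -0.003, 0], "yaw": 0.1},
  {"aperture": 0.04, "trans": [-0.06, -0.003, 0], "yaw": 0.1},
  {"aperture": 0.04, "trans": [-0.06, -0.003, 0], "yaw": 0.1},
  {"aperture": 0.04, "trans": [-0.06, -0.003, 0], "yaw": 0.1},
  {"aperture": 0.04, "trans": [-0.06, -0.003, 0], "yaw": 0.1},
], squeeze=40)

```text
clock: 1.1
ee_pos: [0.5366, 0.2696, 0.2309]
tcp_rot: [[-0.45, 0.893, -0.0], [0.893, 0.45, -0.0], [0.0, -0.0, -1.0]]
ft_force: [0.6, -0.0, 0.1]
width: 0.0399
gripper_force: 0.0
```

Request:
creep_tool([
  {"aperture": 0.04, "trans": [-0.06, -0.003, 0], "yaw": 0.1},
  {"aperture": 0.04, "trans": [-0.06, -0.003, 0], "yaw": 0.1},
  {"aperture": 0.04, "trans": [-0.06, -0.003, 0], "yaw": 0.1},
  {"aperture": 0.04, "trans": [-0.06, -0.003, 0], "yaw": 0.1},
  {"aperture": 0.04, "trans": [-0.06, -0.003, 0], "yaw": 0.1},
  {"aperture": 0.04, "trans": [-0.06, -0.003, 0], "yaw": 0.1},
  {"aperture": 0.04, "trans": [-0.06, -0.003, 0], "yaw": 0.1},
  {"aperture": 0.04, "trans": [-0.06, -0.003, 0], "yaw": 0.1},
])

```text
clock: 2.1
ee_pos: [0.5678, -0.1977, 0.2309]
tcp_rot: [[0.327, 0.945, -0.0], [0.945, -0.327, 0.0], [0.0, -0.0, -1.0]]
ft_force: [0.6, -0.7, -0.1]
width: 0.04
gripper_force: 0.0
```

```bash
cat >>h.py <<'E'
O=np.array([.465,-.3167]);A=np.radians(-22.9);RS=np.array([[np.cos(A),-np.sin(A)],[np.sin(A),np.cos(A)]])
def togo(sx,sy,z,yaw=None): # sheet target -> offset in tool axes
    o=manip.get_obs();p=o['ee_pos'];R=o['tcp_rot']
    t=np.r_[O+RS@[sx,sy],z]
    print('t',round(o['clock'],2),'sheet now',(RS.T@(p[:2]-O)).round(4),'z',p[2].round(4),'yaw y',np.degrees(np.arctan2(R[1,1],R[0,1])).round(1),'F',o['ft_force'].round(1),'w',round(o['width'],3))
    print(' tool offset',(R.T@(t-p)).round(4),'q',o['qpos'].round(2))
E
python3 - <<'E'
from h import *
togo(.03,.055,.15)
o=manip.get_obs();p=manip.camera_params('wrist');R=cv2.Rodrigues(p['rvec'])[0];print('cam in tool',o['tcp_rot'].T@(-R.T@p['tvec']-o['ee_pos']))
E
```

```text
t 2.1 sheet now [0.0484 0.1497] z 0.2309 yaw y -19.1 F [ 0.6 -0.7 -0.1] w 0.04
 tool offset [-0.0933 -0.0246  0.0809] q [-0.45  0.36  1.51 -0.    1.27 -0.12]
cam in tool [ 0.07767925 -0.00054862 -0.14330431]
```

Request:
creep_tool([
  {"aperture": 0.04, "trans": [-0.045, -0.012, 0.02]},
  {"aperture": 0.04, "trans": [-0.048, -0.0125, 0.02], "yaw": 0.107},
  {"aperture": 0.04, "trans": [0, 0, 0.02]},
  {"aperture": 0.04, "trans": [0, 0, 0.02]},
])

```text
clock: 2.6
ee_pos: [0.5141, -0.2764, 0.1504]
tcp_rot: [[0.425, 0.905, -0.001], [0.905, -0.425, 0.0], [0.0, -0.001, -1.0]]
ft_force: [0.1, -0.3, 0.1]
width: 0.04
gripper_force: 0.0
```

```bash
python3 - <<'E'
from h import *
togo(.03,.055,.010)
im=manip.capture('top');cv2.imwrite('pics/top1.png',cv2.resize(im[170:330,270:430,::-1],None,fx=3.7,fy=3.7,interpolation=cv2.INTER_CUBIC))
E
```

```text
t 2.6 sheet now [0.0296 0.0562] z 0.1504 yaw y -25.1 F [ 0.1 -0.3  0.1] w 0.04
 tool offset [-0.0012  0.0005  0.1404] q [-0.61  0.42  1.64 -0.    1.09 -0.17]
```

View pics/top1.png

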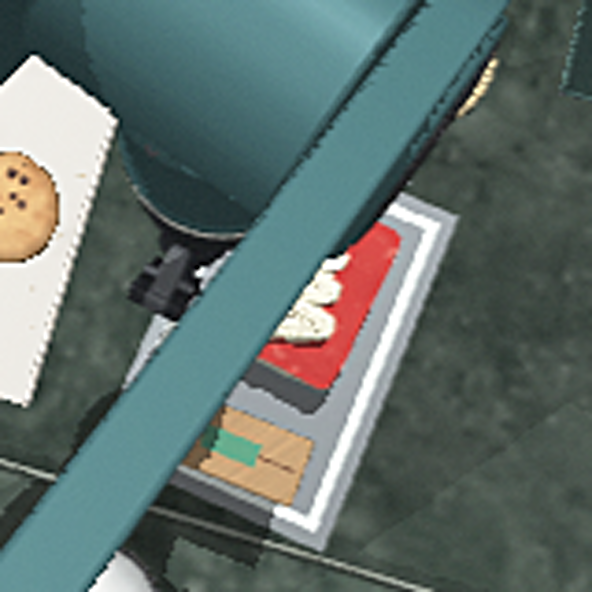

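The top view shows the arm crossing over the carton, with the slice's right part visible at (330,320) in the crop. I'll check the arm's clearance above the carton from the side before descending.

Request:
creep_tool([
  {"aperture": 0.04, "trans": [0, 0, 0.03]},
  {"aperture": 0.04, "trans": [0, 0, 0.03]},
])

```text
clock: 2.9
ee_pos: [0.5152, -0.2759, 0.091]
tcp_rot: [[0.423, 0.906, 0.001], [0.906, -0.423, -0.001], [-0.0, 0.001, -1.0]]
ft_force: [0.1, 0.2, -0.1]
width: 0.0398
gripper_force: 0.0
```

```bash
python3 - <<'E'
from h import *
togo(.03,.055,.010)
im=manip.capture('scene');cv2.imwrite('pics/sc1.png',cv2.resize(im[60:360,130:480,::-1],None,fx=2,fy=2,interpolation=cv2.INTER_CUBIC))
E
```

```text
t 2.9 sheet now [0.0304 0.0572] z 0.091 yaw y -25.0 F [ 0.1  0.2 -0.1] w 0.04
 tool offset [-0.0022 -0.0004  0.081 ] q [-0.61  0.49  1.69 -0.    0.96 -0.17]
```

View pics/sc1.png

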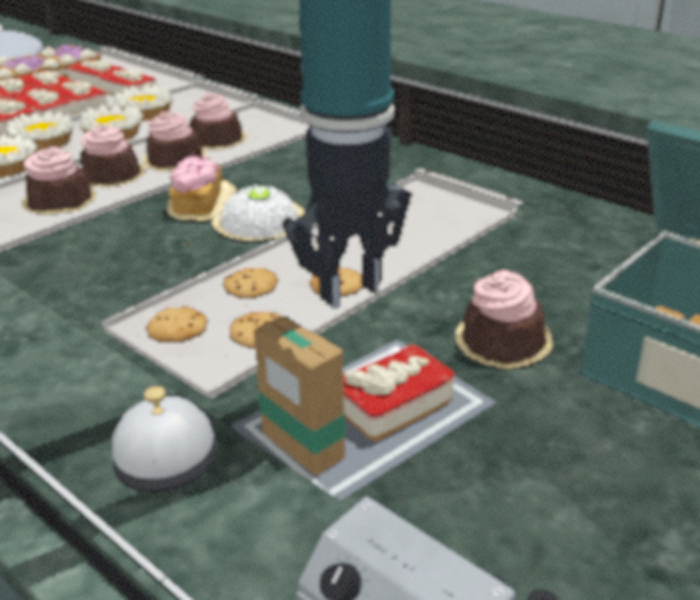

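The gripper hangs vertically at (350,220), left of the slice, and clears the carton (300,390) and the slice (400,390). I'll descend and push.

Request:
creep_tool([
  {"aperture": 0.04, "trans": [0, 0, 0.03]},
  {"aperture": 0.04, "trans": [0, 0, 0.03]},
  {"aperture": 0.04, "trans": [0, 0, 0.018]},
  {"aperture": 0.04, "trans": [-0.01, 0, 0]},
  {"aperture": 0.04, "trans": [-0.01, 0, 0]},
  {"aperture": 0.04, "trans": [-0.01, 0, 0]},
  {"aperture": 0.04},
])

```text
clock: 3.82
ee_pos: [0.5024, -0.3045, 0.0142]
tcp_rot: [[0.424, 0.905, 0.001], [0.905, -0.424, -0.001], [-0.001, 0.002, -1.0]]
ft_force: [-0.3, 0.0, 0.2]
width: 0.0397
gripper_force: 0.0
```

```bash
python3 - <<'E'
from h import *
togo(.027,-.065,.012)
E
```

```text
t 3.83 sheet now [0.0297 0.0258] z 0.0142 yaw y -25.1 F [-0.3  0.   0.2] w 0.04
 tool offset [-0.0909  0.0008  0.0023] q [-0.66  0.61  1.73 -0.    0.8  -0.22]
```

Request:
creep_tool([
  {"aperture": 0.04, "trans": [-0.01, 0, 0]},
  {"aperture": 0.04, "trans": [-0.01, 0, 0]},
  {"aperture": 0.04, "trans": [-0.01, 0, 0]},
  {"aperture": 0.04, "trans": [-0.01, 0, 0]},
  {"aperture": 0.04, "trans": [-0.01, 0, 0]},
  {"aperture": 0.04, "trans": [-0.01, 0, 0]},
  {"aperture": 0.04, "trans": [-0.01, 0, 0]},
  {"aperture": 0.04, "trans": [-0.01, 0, 0]},
])

```text
clock: 4.82
ee_pos: [0.4681, -0.3761, 0.0133]
tcp_rot: [[0.423, 0.906, -0.0], [0.906, -0.423, -0.0], [-0.0, -0.0, -1.0]]
ft_force: [0.7, 0.5, 0.8]
width: 0.0395
gripper_force: 0.4
```

Request:
creep_tool([
  {"aperture": 0.04, "trans": [-0.01, 0, 0]},
  {"aperture": 0.04, "trans": [-0.005, 0, 0]},
  {"aperture": 0.04},
])

```text
clock: 5.2
ee_pos: [0.4619, -0.3895, 0.0133]
tcp_rot: [[0.424, 0.906, 0.0], [0.906, -0.424, -0.0], [-0.0, 0.0, -1.0]]
ft_force: [-0.2, 0.1, 0.2]
width: 0.0399
gripper_force: 0.0
```

```bash
python3 - <<'E'
from h import *
togo(.027,-.065,.012)
im=manip.capture('scene');cv2.imwrite('pics/sc2.png',cv2.resize(im[60:360,130:480,::-1],None,fx=2,fy=2,interpolation=cv2.INTER_CUBIC))
E
```

```text
t 5.2 sheet now [ 0.0255 -0.0683] z 0.0133 yaw y -25.1 F [-0.2  0.1  0.2] w 0.04
 tool offset [0.0033 0.0014 0.0013] q [-0.81  0.62  1.69 -0.    0.83 -0.38]
```

View pics/sc2.png

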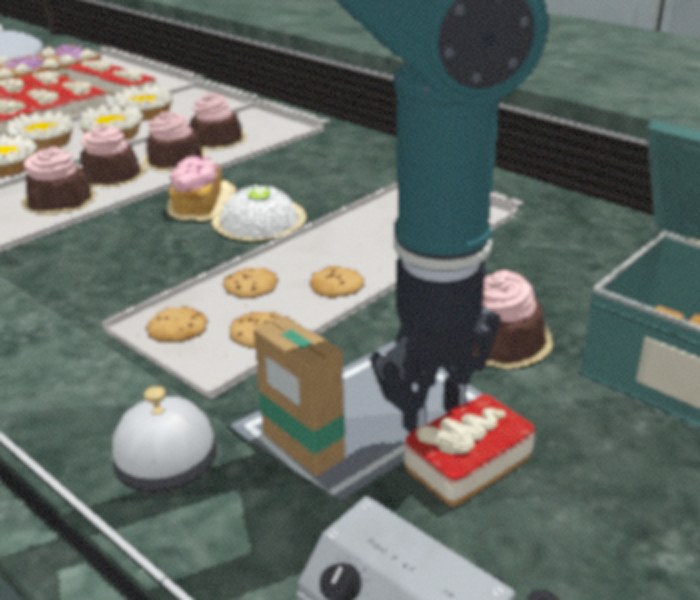

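The slice is out to the right, upright at (470,440) in the crop, and the carton at (300,400) is undisturbed. I'll back off, lift and check from above.

Request:
creep_tool([
  {"aperture": 0.04, "trans": [0.015, 0, 0]},
  {"aperture": 0.04, "trans": [0.01, 0, -0.01]},
  {"aperture": 0.04, "trans": [0, 0, -0.06]},
  {"aperture": 0.04, "trans": [0, 0, -0.06]},
  {"aperture": 0.04, "trans": [0, 0, -0.06]},
])

```text
clock: 5.88
ee_pos: [0.4729, -0.365, 0.2059]
tcp_rot: [[0.422, 0.907, 0.0], [0.907, -0.422, -0.0], [-0.0, 0.0, -1.0]]
ft_force: [0.2, 0.1, 0.6]
width: 0.0397
gripper_force: 0.0
```

Request:
creep_tool([
  {"aperture": 0.04, "yaw": 0.185},
  {"aperture": 0.04, "yaw": 0.185},
  {"aperture": 0.04, "yaw": 0.185},
  {"aperture": 0.04, "yaw": 0.185},
  {"aperture": 0.04, "yaw": 0.185},
  {"aperture": 0.04, "yaw": 0.185},
  {"aperture": 0.04, "yaw": 0.185},
  {"aperture": 0.04, "yaw": 0.185},
])

```text
clock: 6.88
ee_pos: [0.473, -0.3651, 0.204]
tcp_rot: [[0.939, -0.344, 0.0], [-0.344, -0.939, -0.0], [0.0, 0.0, -1.0]]
ft_force: [-0.5, -0.3, 0.7]
width: 0.04
gripper_force: 0.0
```

```bash
python3 - <<'E'
from h import *
togo(-.130,.003,.2)
E
```

```text
t 6.88 sheet now [ 0.0262 -0.0415] z 0.204 yaw y -110.1 F [-0.5 -0.3  0.7] w 0.04
 tool offset [-0.1539 -0.052   0.004 ] q [-0.77  0.38  1.55 -0.    1.21  1.15]
```

Request:
creep_tool([
  {"aperture": 0.04, "trans": [-0.052, -0.0175, 0]},
  {"aperture": 0.04, "trans": [-0.052, -0.0175, 0]},
  {"aperture": 0.04, "trans": [-0.05, -0.017, 0]},
  {"aperture": 0.04},
])

```text
clock: 7.38
ee_pos: [0.3419, -0.2606, 0.2031]
tcp_rot: [[0.941, -0.338, -0.003], [-0.338, -0.941, 0.003], [-0.004, -0.002, -1.0]]
ft_force: [1.4, -1.6, -0.2]
width: 0.0401
gripper_force: 0.0
```

```bash
python3 - <<'E'
from h import *
togo(-.130,.003,.1)
im=cv2.cvtColor(manip.capture('top'),cv2.COLOR_RGB2BGR);H,S,V=cv2.split(cv2.cvtColor(im,cv2.COLOR_BGR2HSV))
roi=np.zeros(H.shape,bool);roi[200:345,290:440]=1
red=roi&((H<8)|(H>172))&(S>130)&(V>100)
c=blob(cv2.morphologyEx(red.astype(np.uint8),cv2.MORPH_CLOSE,np.ones((9,9))))[:,0]
P=ray('top',c,.034);print(rect(P)); b=cv2.boxPoints(cv2.minAreaRect((P[:,:2]*1000).astype(np.float32)))/1000
print('slice corners sheet',((b-O)@RS).round(3))
cv2.imwrite('pics/top2.png',cv2.resize(im[170:345,270:445],None,fx=3.4,fy=3.4,interpolation=cv2.INTER_CUBIC))
E
```

```text
t 7.38 sheet now [-0.1352  0.0038] z 0.2031 yaw y -109.8 F [ 1.4 -1.6 -0.2] w 0.04
 tool offset [0.0056 0.0013 0.1031] q [-0.81  0.15  1.89 -0.    1.11  1.1 ]
(array([ 444.3, -429.2]), array([ 68. , 102.6]), 64.5)
slice corners sheet [[-0.028 -0.143]
 [ 0.074 -0.148]
 [ 0.077 -0.08 ]
 [-0.025 -0.075]]
```

View pics/top2.png

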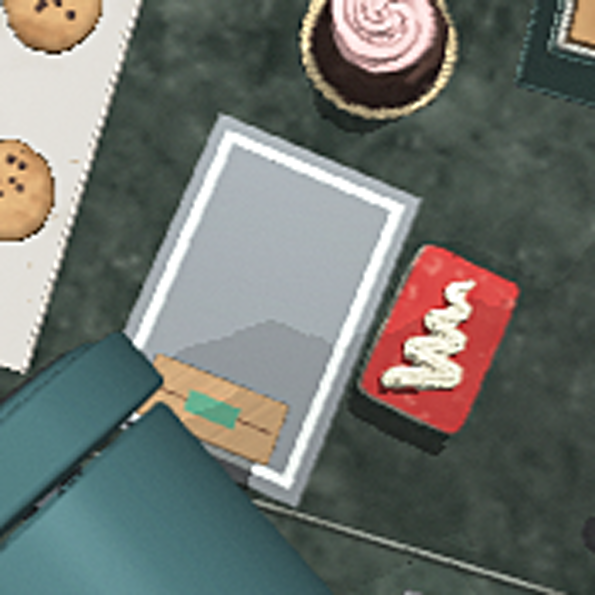

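The slice is clear of the outline (left edge at y ≤ -75 mm), and the carton at (215,410) is unmoved. I'll descend behind it and push.

Request:
creep_tool([
  {"aperture": 0.04, "trans": [0, 0.001, 0.04]},
  {"aperture": 0.04, "trans": [0, 0, 0.04]},
  {"aperture": 0.04, "trans": [0, 0, 0.022]},
  {"aperture": 0.04, "trans": [0.01, 0, 0]},
  {"aperture": 0.04, "trans": [0.01, 0, 0]},
  {"aperture": 0.04, "trans": [0.006, 0, 0]},
  {"aperture": 0.04, "trans": [0.006, 0, 0]},
  {"aperture": 0.04},
])

```text
clock: 8.43
ee_pos: [0.3759, -0.2775, 0.1018]
tcp_rot: [[0.941, -0.339, 0.001], [-0.339, -0.941, -0.001], [0.001, 0.001, -1.0]]
ft_force: [-1.0, -0.1, 0.7]
width: 0.0402
gripper_force: 0.2
```

```bash
python3 - <<'E'
from h import *
togo(-.06,.003,.1)
E
```

```text
t 8.43 sheet now [-0.0973  0.0015] z 0.1018 yaw y -109.8 F [-1.  -0.1  0.7] w 0.04
 tool offset [0.0374 0.0005 0.0019] q [-0.78  0.34  1.94 -0.    0.86  1.13]
```

Request:
creep_tool([
  {"aperture": 0.04, "trans": [0.006, 0, 0]},
  {"aperture": 0.04, "trans": [0.006, 0, 0]},
  {"aperture": 0.04, "trans": [0.006, 0, 0]},
  {"aperture": 0.04, "trans": [0.006, 0, 0]},
  {"aperture": 0.04, "trans": [0.006, 0, 0]},
  {"aperture": 0.04, "trans": [0.006, 0, 0]},
  {"aperture": 0.04, "trans": [0.004, 0, 0]},
])

```text
clock: 9.3
ee_pos: [0.4133, -0.2908, 0.1013]
tcp_rot: [[0.941, -0.339, 0.0], [-0.339, -0.941, -0.0], [0.0, 0.0, -1.0]]
ft_force: [-0.4, 0.5, 0.3]
width: 0.0402
gripper_force: 0.0
```

Request:
creep_tool([
  {"aperture": 0.04},
  {"aperture": 0.04},
  {"aperture": 0.04},
  {"aperture": 0.04},
])

```text
clock: 9.8
ee_pos: [0.4127, -0.2905, 0.1014]
tcp_rot: [[0.941, -0.339, -0.0], [-0.339, -0.941, -0.0], [-0.0, 0.0, -1.0]]
ft_force: [-0.3, 0.8, -0.3]
width: 0.0396
gripper_force: 0.0
```

```bash
python3 - <<'E'
from h import *
togo(-.06,.003,.1)
im=manip.capture('scene');cv2.imwrite('pics/sc3.png',cv2.resize(im[60:360,130:480,::-1],None,fx=2,fy=2,interpolation=cv2.INTER_CUBIC))
E
```

```text
t 9.8 sheet now [-0.0584  0.0038] z 0.1014 yaw y -109.8 F [-0.3  0.8 -0.3] w 0.04
 tool offset [-0.0017  0.0007  0.0014] q [-0.75  0.39  1.86 -0.    0.9   1.17]
```

View pics/sc3.png

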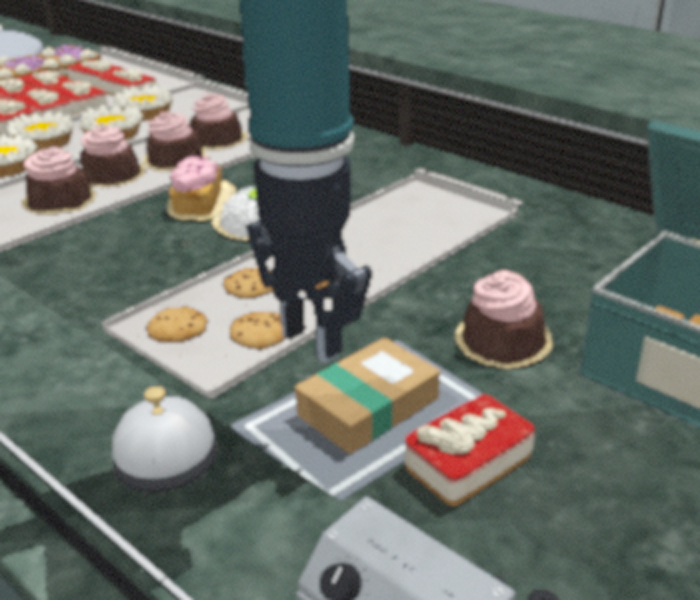

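The carton lies flat at (370,395), and the fingers at (310,330) are clear of it. I'll retreat and measure from above.

Request:
creep_tool([
  {"aperture": 0.04, "trans": [0, 0, -0.05]},
  {"aperture": 0.04, "trans": [-0.03, 0, -0.05]},
  {"aperture": 0.04, "trans": [-0.04, 0, 0]},
  {"aperture": 0.04, "trans": [-0.02, 0, 0]},
  {"aperture": 0.04},
])

```text
clock: 10.48
ee_pos: [0.3271, -0.2592, 0.2009]
tcp_rot: [[0.94, -0.34, -0.001], [-0.34, -0.94, 0.001], [-0.001, -0.001, -1.0]]
ft_force: [-0.6, 0.2, -0.2]
width: 0.0398
gripper_force: 0.0
```

```bash
python3 - <<'E'
from h import *
im=cv2.cvtColor(manip.capture('top'),cv2.COLOR_RGB2BGR);H,S,V=cv2.split(cv2.cvtColor(im,cv2.COLOR_BGR2HSV))
roi=np.zeros(H.shape,bool);roi[200:345,290:440]=1
br=roi&(H>8)&(H<25)&(S>70)&(V>130); br|=roi&(H>60)&(H<90)&(S>70)&(V>130)
red=roi&((H<8)|(H>172))&(S>130)&(V>100)
for n,m,z in(('carton',br,.036),('slice',red,.034)):
    c=blob(cv2.morphologyEx(m.astype(np.uint8),cv2.MORPH_CLOSE,np.ones((9,9))))[:,0]
    P=ray('top',c,z);b=cv2.boxPoints(cv2.minAreaRect((P[:,:2]*1000).astype(np.float32)))/1000
    print(n,rect(P),((b-O)@RS).round(3).tolist())
togo(-.06,.003,.1)
cv2.imwrite('pics/top3.png',cv2.resize(im[170:345,270:445],None,fx=3.4,fy=3.4,interpolation=cv2.INTER_CUBIC))
E
```

```text
carton (array([ 474.7, -313. ]), array([ 78.9, 118.8]), 69.7) [[-0.05, -0.035], [0.069, -0.03], [0.065, 0.049], [-0.054, 0.044]]
slice (array([ 444.3, -429. ]), array([ 68.1, 102. ]), 65.0) [[-0.028, -0.144], [0.074, -0.147], [0.077, -0.079], [-0.025, -0.076]]
t 10.53 sheet now [-0.1479 -0.0011] z 0.2011 yaw y -109.9 F [0.3 0.1 0.7] w 0.04
 tool offset [0.088  0.0005 0.1011] q [-0.84  0.13  1.92  0.    1.09  1.08]
```

View pics/top3.png

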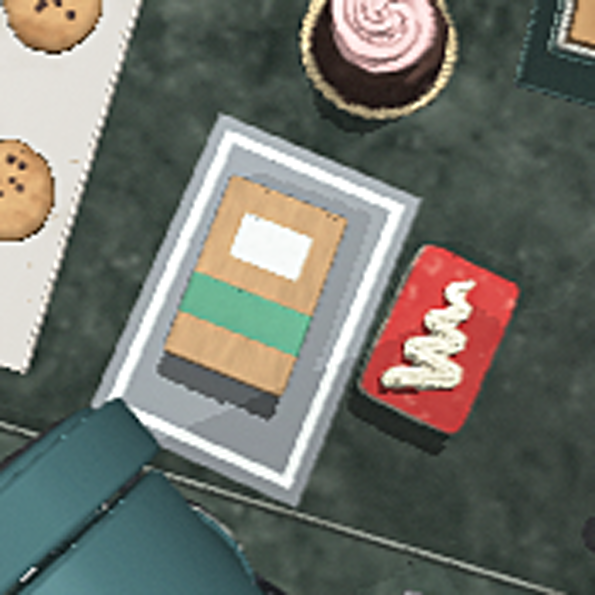

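The carton lies flat and fully inside the line at (255,290), with at least 8 mm of margin. The slice is outside at (440,340), and the bundt and cookies haven't moved.

```bash
python3 -c "
from plant import manip
print(manip.hand_in())"
```

```text
the job is handed in; nothing more can be done
None
```

The job is handed in at about 10.5 s on the clock: the slice is upright and fully out of the outline to the right, the carton lies flat inside it with about 8 mm to spare, and the bundt cake and cookies were not touched.

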